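# Zero the kitchen scale, heft the sugar tins and hold the full one over the bowl

## Robot

A 6-joint arm with a two-finger parallel gripper is mounted at the origin on the work surface. World frame = base frame: x ahead of the robot, y to its left, z up, the work surface at z = 0. Lengths are in m, angles in rad, forces in N, time in s.
With the tool pointing down it reaches from about 0.4 to 0.825 m from the base axis. Payload 7 kg.
Tool frame: the origin (TCP) lies at the very end of the fingers, on their centre line; the grasp point (between the pads) lies 19 mm behind it; z points along the fingers, y is the direction in which the jaws open and shut (so a half turn about z gives the same grasp; the last joint's range is limited). The gripper opens to 85 mm and grips with 20 to 120 N. Pads are 22 mm wide; open, the fingers measure 114 mm over their backs; the gripper's body (76 mm by 85 mm) begins 54 mm behind the grasp point. The pads swing forward as they close: fully open they stand 13 mm farther back than shut.
Start: joints at [1.469, 0.359, 0.012, 0, -1.224, -0.288], TCP at [0.257, 0.624, 0.231] pointing down, gripper open.
Joint ranges: [-3.07, 3.07], [-1.43, 2.12], [-1.02, 1.25], [-3.03, 1.67], [-3.05, -0], [-3.03, 3.03]. Speed limits (rad/s): [2.39, 2.39, 3.01, 3.14, 3.14, 3.14].

## Interface

Orientations are given as a rotation vector (axis times angle).
In Python, from cell import robot gives the robot as it stands.
- The arm moves only by the tool send_rows, never from a script. Its argument "deltas" is a list of rows, each an object with "travel": the shift along the tool's x, y, z in mm, a list of three; "rotation": the turn, a rotation vector about the tool's x, y, z in rad, a list of three; "hand": the closure, from 0 (fully open) to 1 (shut). A call has 1 to 5 rows; each row shifts and turns the commanded pose from where the row before left it, along the tool's axes as they then stand; what a row does not reach is not made up. A row lasts 1/12 s, in which the tool goes at most 41.7 mm and 7.16 degrees, less where a joint would pass 70% of its speed; a pose out of reach is approached as far as the arm can. A call is refused whole if a number of a shift passes 41.7 or a number of a turn 0.125, either way. A call with a gripper value outside its range is refused whole. The fingers move at their own pace and stop on an object; "squeeze" is the grip in N (left out, the last holds). Time passes only in rows, so rows that do not move let the fingers close. It gives the time, the measured TCP pose, the force and the opening at its end, in the units of the state.
- robot.get_obs(): the state, without advancing time (a new reading comes with each control period).
- robot.snapshot(name): name is "scene" or "top"; returns the picture (480x640x3 uint8, blue, green, red); there is no depth.
- robot.get_calibration(name): a dict with "camera_matrix" (3x3 intrinsics, pixels), "k1" (the pictures are not rectified: a ray, as slopes to the right and down, at radius r is drawn at 1 + k1 r^2 times it, then the intrinsics apply), "camera_from_world" (4x4, takes a point from world to camera coordinates). Camera axes: x right, y down, z forward; pixel columns grow to the right and rows downward; lengths in m; the calibration is good to about 2 mm. A picture is of the moment at which its call begins. get_calibration takes no time and is no camera call.
- robot.hand_in(): hands the job in, once; it reports no verdict.
The state is a dict: "t": time; "joints": joint angles; "joint_velocities": joint speeds; "tau": joint torques, N m; "ee_pos": TCP position; "eef_rot": TCP orientation; "contact_force": force on the tool from outside, world axes, zero at the start; "wrist_torque": the same for the moment, N m; "width": opening from 0.0 (shut) to 1.0 (fully open).
Only numpy, scipy, OpenCV 4.12 (cv2) and the standard library are available. Lean on these libraries where they do the work, as an engineer would, in place of code of your own. Each camera call takes 0.05 s, during which the arm holds its last target.

## Task

Zero the kitchen scale for weighing sugar: press the round button at its front fully down and let it come up again. Then lift and compare the three identical closed tins to find the heaviest, leave the other two standing upright on the counter, and finish while still holding the heaviest in the gripper, upright and high over the middle of the scale's bowl, with clear space between tin and bowl. Keep the tins upright all along and leave the apples, sponge, mug and spoon where they are.

Things in the scene. Friction and masses are not known exactly. Their poses are not given: they have to be found in the camera images.
- tin_a_mid (a point): centre, half-way up, of one of three identical closed round plain metal tins with slip lids, 61 mm diameter, 110 mm tall, standing upright on the counter (centre 55 mm up). z axis up through the lid. Something packed inside hardly rattles. A tin weighs between 0.25 and 0.85 kg; the heaviest is at least 0.18 kg heavier than the other two, and nothing in its look or place tells which one it is. They are steady, stiff and not slippery
- tin_b_mid (a point): centre, half-way up, of one of three identical closed round plain metal tins with slip lids, 61 mm diameter, 110 mm tall, standing upright on the counter (centre 55 mm up). z axis up through the lid. Something packed inside hardly rattles. A tin weighs between 0.25 and 0.85 kg; the heaviest is at least 0.18 kg heavier than the other two, and nothing in its look or place tells which one it is. They are steady, stiff and not slippery
- tin_c_mid (a point): centre, half-way up, of one of three identical closed round plain metal tins with slip lids, 61 mm diameter, 110 mm tall, standing upright on the counter (centre 55 mm up). z axis up through the lid. Something packed inside hardly rattles. A tin weighs between 0.25 and 0.85 kg; the heaviest is at least 0.18 kg heavier than the other two, and nothing in its look or place tells which one it is. They are steady, stiff and not slippery
- bowl_rim (a point): centre of the mouth of the steel bowl fixed on the white kitchen scale. The mouth is 150 mm across, its rim 101 mm above the counter. The scale's base is fixed, 240 mm (x) by 180 mm (y), 34 mm high; the point's -x axis points to the scale's front, where the button is, and z is up. The button lies 125 mm towards -x and 15 mm towards +y from here; the base reaches from 155 mm on the -x side to 85 mm on the +x side
- tare_top (a point): centre of the top of the scale's round grey push button, 28 mm across, 56 mm above the counter when up, in a low grey housing on the front part of the scale's base; pressed straight down, its z axis up
- tare (a joint): travel of the scale's push button: 0 up, 0.006 m fully down; a spring (about 5 N when fully down) brings it back up
- table: the kitchen counter, a flat cream top at height 0 on which everything stands
- apple_1_mid (a point): centre of a red apple, 74 mm wide, 65 mm tall; a bystander, to be left alone
- apple_2_mid (a point): centre of a yellow apple, 78 mm wide, 70 mm tall; a bystander, to be left alone
- apple_3_mid (a point): centre of a green apple, 70 mm wide, 62 mm tall; a bystander, to be left alone
- sponge_mid (a point): centre of a blue sponge, 70 by 110 mm, 29 mm thick; a bystander, to be left alone
- mug_mid (a point): centre of a white mug, 80 mm wide, 90 mm tall; a bystander, to be left alone
- spoon_grip (a point): point on the handle of a wooden spoon, 240 mm long, lying flat; a bystander, to be left alone

How it is judged:
On the way, in this order (a step that is already met when the one before it is completed fails the run):
1. the scale's button is pressed fully down (value of joint tare above 0.005 m), for 0.05 s.
2. the button is let go and has come up (value of joint tare below 0.0012 m), for 0.1 s.
3. for the comparison, a tin that is not the heaviest is lifted 10 mm clear in the gripper (the heaviest, over 5.2 N, still stands on the counter) (((height (world z) of tin_a_mid above 0.065 m and contact force between the fingers and tin_a above 1 N and contact force between any of tin_b, tin_c and table above 5.2 N) or (height (world z) of tin_b_mid above 0.065 m and contact force between the fingers and tin_b above 1 N and contact force between any of tin_a, tin_c and table above 5.2 N) or (height (world z) of tin_c_mid above 0.065 m and contact force between the fingers and tin_c above 1 N and contact force between any of tin_a, tin_b and table above 5.2 N))), for 0.15 s.
At the end, for the whole second after the job is handed in: The heaviest tin is held still, upright within 0.25 rad, 45 mm at most from the bowl's centre, its centre 176 mm or more above the counter (20 mm clear of the rim), touching only the gripper; the lighter two (under 5.2 N each) stand upright on the counter, released and at rest; the button is up (value of joint tare below 0.0012 m and ((height (world z) of tin_a_mid above 0.176 m and horizontal distance between tin_a_mid and bowl_rim below 0.045 m and angle between tin_a_mid's own z axis and vertical below 0.25 rad and contact force between the fingers and tin_a above 2 N and linear speed of tin_a below 0.05 m/s and contact force between tin_a and scale below 0.1 N and contact force between tin_a and tin_b below 0.1 N and contact force between tin_a and tin_c below 0.1 N and height (world z) of each of tin_b_mid, tin_c_mid below 0.06 m and angle between each of tin_b_mid, tin_c_mid's own z axis and vertical below 0.15 rad and linear speed of each of tin_b, tin_c below 0.03 m/s and contact force between each of tin_b, tin_c and the fingers below 0.1 N and contact force between tin_b and table between 1 and 5.2 N and contact force between tin_c and table between 1 and 5.2 N) or (height (world z) of tin_b_mid above 0.176 m and horizontal distance between tin_b_mid and bowl_rim below 0.045 m and angle between tin_b_mid's own z axis and vertical below 0.25 rad and contact force between the fingers and tin_b above 2 N and linear speed of tin_b below 0.05 m/s and contact force between tin_b and scale below 0.1 N and contact force between tin_b and tin_a below 0.1 N and contact force between tin_b and tin_c below 0.1 N and height (world z) of each of tin_a_mid, tin_c_mid below 0.06 m and angle between each of tin_a_mid, tin_c_mid's own z axis and vertical below 0.15 rad and linear speed of each of tin_a, tin_c below 0.03 m/s and contact force between each of tin_a, tin_c and the fingers below 0.1 N and contact force between tin_a and table between 1 and 5.2 N and contact force between tin_c and table between 1 and 5.2 N) or (height (world z) of tin_c_mid above 0.176 m and horizontal distance between tin_c_mid and bowl_rim below 0.045 m and angle between tin_c_mid's own z axis and vertical below 0.25 rad and contact force between the fingers and tin_c above 2 N and linear speed of tin_c below 0.05 m/s and contact force between tin_c and scale below 0.1 N and contact force between tin_c and tin_a below 0.1 N and contact force between tin_c and tin_b below 0.1 N and height (world z) of each of tin_a_mid, tin_b_mid below 0.06 m and angle between each of tin_a_mid, tin_b_mid's own z axis and vertical below 0.15 rad and linear speed of each of tin_a, tin_b below 0.03 m/s and contact force between each of tin_a, tin_b and the fingers below 0.1 N and contact force between tin_a and table between 1 and 5.2 N and contact force between tin_b and table between 1 and 5.2 N))); the arm keeps its last pose, push and grip.
It fails at once if a bystander (apple, sponge, mug, spoon) is shifted by more than 30 mm (distance of any of apple_1_mid, apple_2_mid, apple_3_mid, sponge_mid, mug_mid, spoon_grip from where it was at the start of the episode above 0.03 m).
It fails at once if a tin is tipped by more than 0.5 rad (angle between any of tin_a_mid, tin_b_mid, tin_c_mid's own z axis and vertical above 0.5 rad).
It also fails if it takes over 69 s, if anything falls off the work surface, if the arm or the gripper's body presses on something with over 40 N, if the wrist force passes 120 N, or if a joint passes its speed limit or range.

## Working session

There is one attempt and no reset: what is moved stays moved. The work goes in short steps, Python scripts to look and compute and a tool call to move; the robot and the scene stay as the last step left them, time stands still between calls to the robot, and variables do not carry over. Pictures are saved under pics/ and viewed, and the job is handed in when it is done.

Besides the shell and the picture viewer there is one more tool, called as name([rows], argument=value, ...), one row to a line, values as JSON. send_rows: Moves the arm, as the interface text tells. Its arguments: {"type":"object","properties":{"deltas":{"type":"array","items":{"type":"object","properties":{"travel":{"type":"array","items":{"type":"number"}},"rotation":{"type":"array","items":{"type":"number"}},"hand":{"type":"number"}}}},"squeeze":{"type":"number"}},"required":["deltas"]}

```bash
mkdir -p pics; python3 - <<'E'
from cell import robot
import cv2
for n in("scene","top"):
    cv2.imwrite(f"pics/{n}0.png",robot.snapshot(n)); c=robot.get_calibration(n); print(n,c)
print(robot.get_obs())
E
```

```text
scene {'camera_matrix': array([[442.01073977,   0.        , 317.97441475],
       [  0.        , 442.01073977, 243.94910855],
       [  0.        ,   0.        ,   1.        ]]), 'k1': -0.0861446651609644, 'camera_from_world': array([[ 4.05172588e-01,  9.14239362e-01, -1.25042634e-03,
        -2.25550555e-01],
       [ 7.08581367e-01, -3.14892758e-01, -6.31470504e-01,
        -3.62450899e-01],
       [-5.77708941e-01,  2.54968510e-01, -7.75398890e-01,
         1.38602758e+00],
       [ 0.00000000e+00,  0.00000000e+00,  0.00000000e+00,
         1.00000000e+00]])}
top {'camera_matrix': array([[610.07816089,   0.        , 312.95983745],
       [  0.        , 610.07816089, 239.04965128],
       [  0.        ,   0.        ,   1.        ]]), 'k1': 0.030293308729403157, 'camera_from_world': array([[-0.01260722, -0.99988992,  0.00782354, -0.01862965],
       [-0.9823838 ,  0.01092681, -0.18655475,  0.57845049],
       [ 0.18644873, -0.01003765, -0.98241341,  1.30294736],
       [ 0.        ,  0.        ,  0.        ,  1.        ]])}
{'t': 0.1, 'joints': array([ 1.46908755e+00,  3.59311352e-01,  1.11420881e-02, -3.08994153e-04,
       -1.22407436e+00, -2.88141812e-01]), 'joint_velocities': array([-0.00019694, -0.00123846,  0.00423199,  0.00038723,  0.00015284,
        0.00069276]), 'tau': array([-1.90610874e-03, -5.84768164e+01,  2.94105881e+01,  6.95451021e+00,
       -3.21628904e-03,  6.04798515e-06]), 'ee_pos': array([0.25636903, 0.62395788, 0.23045615]), 'eef_rot': array([ 3.08062535e+00, -6.08382980e-01, -2.42656710e-04]), 'contact_force': array([ 0.70786913, -0.15129044, -0.41554704]), 'wrist_torque': array([ 0.0188369 , -0.01848416, -0.05727538]), 'width': 0.9983675887655703}
```

View pics/scene0.png

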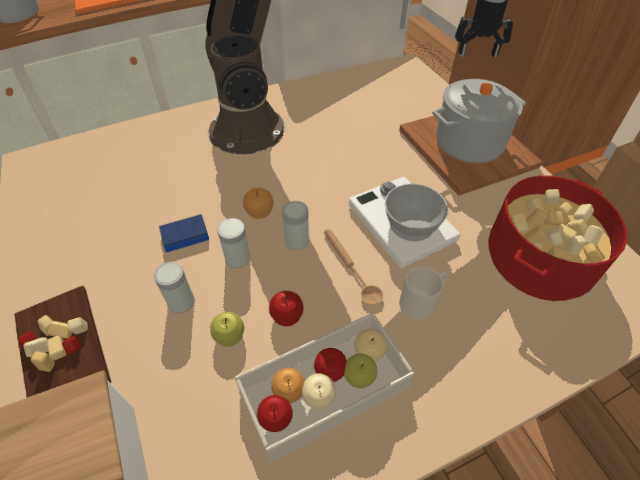

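View pics/top0.png

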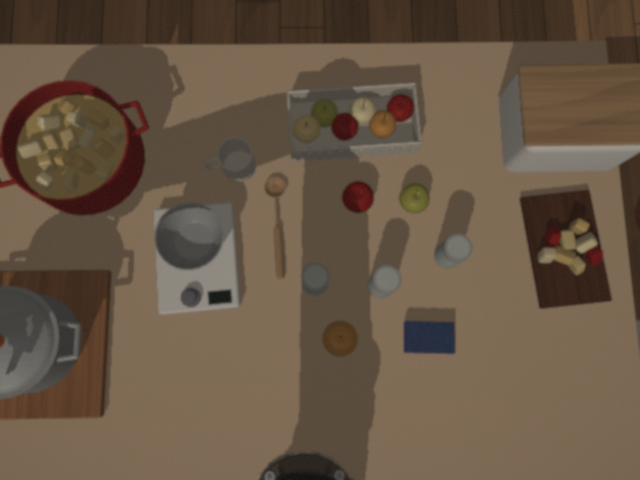

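The scene view shows the arm at the top, the scale at about (405,220) and the tins at about (295,225), (234,243) and (173,287). In the top view the button is near (191,296), the bowl near (189,237), and the tin lids near (317,274), (387,277) and (457,246). I'll enlarge these areas to read them more closely.

```bash
cat > h.py <<'E'
import numpy as np,cv2
from cell import robot
from scipy.spatial.transform import Rotation as R
def w(n,u,v,z):
    c=robot.get_calibration(n);K=c["camera_matrix"];T=c["camera_from_world"]
    d=np.array([(u-K[0,2])/K[0,0],(v-K[1,2])/K[1,1]]);rd=np.linalg.norm(d);r=rd
    for _ in range(30): r=rd/(1+c["k1"]*r*r)
    d=d/(1+c["k1"]*r*r)
    ray=T[:3,:3].T@np.array([*d,1]);o=-T[:3,:3].T@T[:3,3]
    return (o+ray*(z-o[2])/ray[2]).round(4)
def px(n,p):
    c=robot.get_calibration(n);K=c["camera_matrix"];T=c["camera_from_world"]
    q=T[:3,:3]@np.array(p)+T[:3,3];d=q[:2]/q[2];d=d*(1+c["k1"]*(d@d))
    return (K[:2,:2]@d+K[:2,2]).round(1)
def st():
    o=robot.get_obs();print(round(o["t"],2),o["ee_pos"].round(4),o["eef_rot"].round(3),"F",o["contact_force"].round(2),"w",round(o["width"],3)); print(R.from_rotvec(o["eef_rot"]).as_matrix().round(3).tolist());return o
E
python3 - <<'E'
import cv2
a=cv2.imread("pics/top0.png");b=cv2.imread("pics/scene0.png")
cv2.imwrite("pics/c1.png",cv2.resize(a[190:320,140:250],None,fx=4.5,fy=4.5,interpolation=2))
cv2.imwrite("pics/c2.png",cv2.resize(a[220:310,290:480],None,fx=4,fy=4,interpolation=2))
cv2.imwrite("pics/c3.png",cv2.resize(b[190:320,150:320],None,fx=4.5,fy=4.5,interpolation=2))
E
```

```text
(no output)
```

View pics/c1.png

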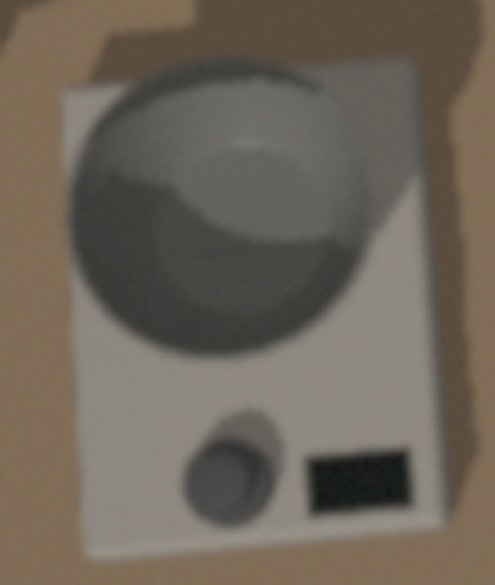

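View pics/c2.png

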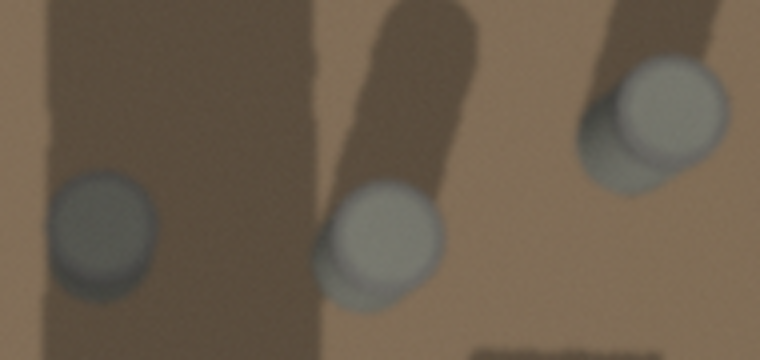

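View pics/c3.png

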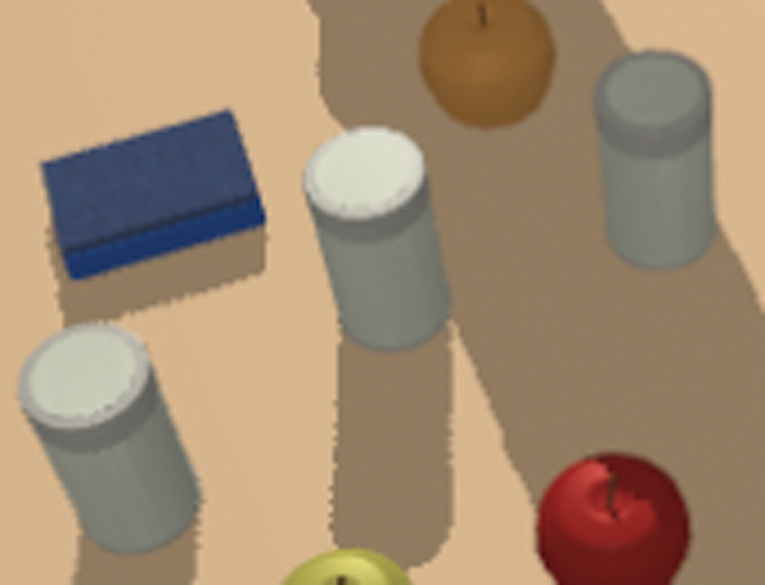

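```bash
python3 - <<'E'
from h import *
for t,s in [((315.5,275.5),(295.1,210.4)),((387,278.5),(231.1,228.2)),((458.2,247.8),(169.3,273.1))]:
    print("tin",w("top",*t,.11),w("scene",*s,.11))
b=w("top",188.9,235.6,.101);print("bowl",b)
print("btn", w("top",140+217/4.5,190+475/4.5,.056), w("top",140+228/4.5,190+483/4.5,.05))
# base corners z=.034
for c in [(62,92),(413,60),(443,525),(90,558)]: print("corner",w("top",140+c[0]/4.5,190+c[1]/4.5,.034))
for n,c,z in [("sponge",(429,337),.029),("apple orange",(340,338),.035),("red",(358,197),.033),("green",(415,198),.03),("spoon",(280,276),.01),("mug",(236,158),.09),("spoontop",(276,185),.01)]: print(n,w("top",*c,z))
b=cv2.imread("pics/scene0.png")
cv2.imwrite("pics/c4.png",cv2.resize(b[170:270,340:465],None,fx=6,fy=6,interpolation=2))
E
```

```text
tin [ 0.4894 -0.0293  0.11  ] [ 0.4891 -0.0272  0.11  ]
tin [ 0.4813 -0.1799  0.11  ] [ 0.4814 -0.1773  0.11  ]
tin [ 0.5453 -0.3336  0.11  ] [ 0.5474 -0.3304  0.11  ]
bowl [0.5798 0.2408 0.101 ]
btn [0.4557 0.2477 0.056 ] [0.4523 0.2434 0.05  ]
corner [0.6522 0.3348 0.034 ]
corner [0.667  0.1584 0.034 ]
corner [0.4319 0.1408 0.034 ]
corner [0.4181 0.3127 0.034 ]
sponge [ 0.3609 -0.2782  0.029 ]
apple orange [ 0.3608 -0.0821  0.035 ]
red [ 0.6792 -0.1302  0.033 ]
green [ 0.6762 -0.2612  0.03  ]
spoon [0.502 0.05  0.01 ]
mug [0.7563 0.1432 0.09  ]
spoontop [0.7161 0.0588 0.01  ]
```

View pics/c4.png

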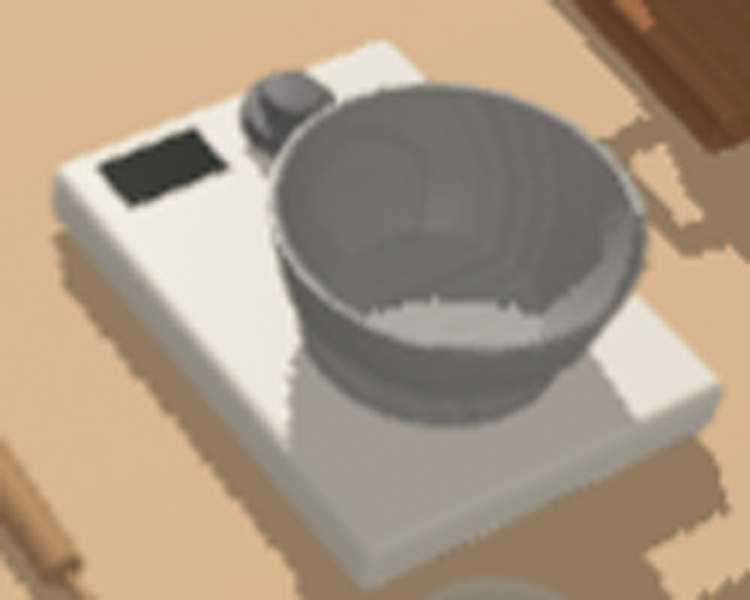

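```bash
python3 - <<'E'
from h import *
for z in (0.1,.12,.14,.16,.18,.2): print(z,w("top",1,340,z),w("scene",487,88,z))
print("bowl scene",w("scene",416.2,206.2,.101),"btn",w("scene",388.7,185.8,.056))
o=st();M=R.from_rotvec(o["eef_rot"]).as_matrix()
print((M.T@(np.array([.453,.245,.2305])-o["ee_pos"])*1000).round(1))
E
```

```text
0.1 [0.3652 0.6198 0.1   ] [0.2295 0.729  0.1   ]
0.12 [0.3646 0.6099 0.12  ] [0.2542 0.7025 0.12  ]
0.14 [0.364  0.6001 0.14  ] [0.2789 0.6759 0.14  ]
0.16 [0.3633 0.5903 0.16  ] [0.3035 0.6493 0.16  ]
0.18 [0.3627 0.5805 0.18  ] [0.3282 0.6228 0.18  ]
0.2 [0.3621 0.5707 0.2   ] [0.3528 0.5962 0.2   ]
bowl scene [0.5834 0.2404 0.101 ] btn [0.4575 0.2444 0.056 ]
0.1 [0.2564 0.624  0.2305] [ 3.081 -0.608 -0.   ] F [ 0.71 -0.15 -0.42] w 0.998
[[0.925, -0.38, -0.0], [-0.38, -0.925, -0.001], [0.0, 0.001, -1.0]]
[325.9 275.8   0.4]
```

send_rows([
  {"travel": [0, 0, -40], "hand": 1},
  {"travel": [0, 0, -40], "hand": 1},
  {"travel": [29, 24.5, 0], "hand": 1},
  {"travel": [29, 24.5, 0], "hand": 1},
  {"travel": [29, 24.5, 0], "hand": 1},
], squeeze=30)

```text
schema error: expected keys travel, rotation, hand
```

send_rows([
  {"travel": [29, 24.5, 0], "hand": 1},
  {"travel": [29, 24.5, 0], "hand": 1},
  {"travel": [29, 24.5, 0], "hand": 1},
  {"travel": [29, 24.5, 0], "hand": 1},
  {"travel": [29, 24.5, 0], "hand": 1},
])

```text
schema error: expected keys travel, rotation, hand
```

send_rows([
  {"travel": [29, 24.5, 20], "hand": 1},
  {"travel": [29, 24.5, 20], "hand": 1},
  {"travel": [7, 6, 30], "hand": 1},
  {"travel": [0, 0, 35], "hand": 1},
  {"travel": [0, 0, 0], "hand": 1},
])

```text
schema error: expected keys travel, rotation, hand
```

send_rows([
  {"travel": [0, 0, -40], "rotation": [0, 0, 0], "hand": 1},
  {"travel": [0, 0, -40], "rotation": [0, 0, 0], "hand": 1},
  {"travel": [29, 24.5, 0], "rotation": [0, 0, 0], "hand": 1},
  {"travel": [29, 24.5, 0], "rotation": [0, 0, 0], "hand": 1},
  {"travel": [29, 24.5, 0], "rotation": [0, 0, 0], "hand": 1},
], squeeze=30)

```text
t: 0.52
ee_pos: [0.309, 0.5224, 0.3112]
eef_rot: [-3.082, 0.607, 0.001]
contact_force: [1.4, 0.1, -0.1]
width: 0.297
```

send_rows([
  {"travel": [29, 24.5, 0], "rotation": [0, 0, 0], "hand": 1},
  {"travel": [29, 24.5, 0], "rotation": [0, 0, 0], "hand": 1},
  {"travel": [29, 24.5, 0], "rotation": [0, 0, 0], "hand": 1},
  {"travel": [29, 24.5, 0], "rotation": [0, 0, 0], "hand": 1},
  {"travel": [29, 24.5, 0], "rotation": [0, 0, 0], "hand": 1},
])

```text
t: 0.93
ee_pos: [0.3969, 0.353, 0.3112]
eef_rot: [3.082, -0.608, -0.0]
contact_force: [0.3, -0.5, -0.6]
width: -0.002
```

send_rows([
  {"travel": [29, 24.5, 20], "rotation": [0, 0, 0], "hand": 1},
  {"travel": [29, 24.5, 20], "rotation": [0, 0, 0], "hand": 1},
  {"travel": [7, 6, 30], "rotation": [0, 0, 0], "hand": 1},
  {"travel": [0, 0, 35], "rotation": [0, 0, 0], "hand": 1},
  {"travel": [0, 0, 0], "rotation": [0, 0, 0], "hand": 1},
])

```text
t: 1.35
ee_pos: [0.4322, 0.2775, 0.2014]
eef_rot: [3.073, -0.612, -0.01]
contact_force: [-1.1, -0.7, -0.4]
width: 0.0
```

send_rows([
  {"travel": [0, 0, 0], "rotation": [0, 0, 0], "hand": 1},
  {"travel": [0, 0, 0], "rotation": [0, 0, 0], "hand": 1},
])

```text
t: 1.52
ee_pos: [0.4355, 0.2821, 0.2091]
eef_rot: [-3.082, 0.607, -0.002]
contact_force: [0.5, 1.0, 0.9]
width: 0.0
```

```bash
python3 - <<'E'
from h import *
o=st();M=R.from_rotvec(o["eef_rot"]).as_matrix();print(o["joints"].round(2))
print((M.T@(np.array([.454,.245,.080])-o["ee_pos"])*1000).round(1))
E
```

```text
1.52 [0.4355 0.2821 0.2091] [-3.082e+00  6.070e-01 -2.000e-03] F [0.51 1.04 0.87] w 0.0
[[0.925, -0.379, 0.001], [-0.379, -0.925, 0.0], [0.001, -0.001, -1.0]]
[ 0.95  0.12 -0.36  0.   -1.09  0.23]
[ 31.   27.5 129.1]
```

send_rows([
  {"travel": [15.5, 14, 20], "rotation": [0, 0, 0], "hand": 1},
  {"travel": [15.5, 13.5, 20], "rotation": [0, 0, 0], "hand": 1},
  {"travel": [0, 0, 29], "rotation": [0, 0, 0], "hand": 1},
  {"travel": [0, 0, 30], "rotation": [0, 0, 0], "hand": 1},
  {"travel": [0, 0, 30], "rotation": [0, 0, 0], "hand": 1},
])

```text
t: 1.93
ee_pos: [0.4547, 0.2461, 0.08]
eef_rot: [-3.078, 0.606, -0.005]
contact_force: [0.4, 0.2, -0.9]
width: 0.0
```

```bash
python3 - <<'E'
from h import *
o=st()
cv2.imwrite("pics/s1.png",cv2.resize(robot.snapshot("scene")[120:270,320:480],None,fx=4,fy=4,interpolation=2))
cv2.imwrite("pics/t1.png",cv2.resize(robot.snapshot("top")[200:330,130:260],None,fx=4,fy=4,interpolation=2))
o=st()
E
```

```text
1.93 [0.4547 0.2461 0.08  ] [-3.078  0.606 -0.005] F [ 0.45  0.21 -0.91] w 0.0
[[0.925, -0.379, 0.004], [-0.379, -0.925, 0.004], [0.002, -0.005, -1.0]]
2.03 [0.4519 0.2436 0.0765] [ 3.078 -0.607 -0.004] F [-0.26 -1.11 -0.54] w 0.006
[[0.925, -0.38, -0.003], [-0.38, -0.925, -0.003], [-0.002, 0.004, -1.0]]
```

View pics/s1.png

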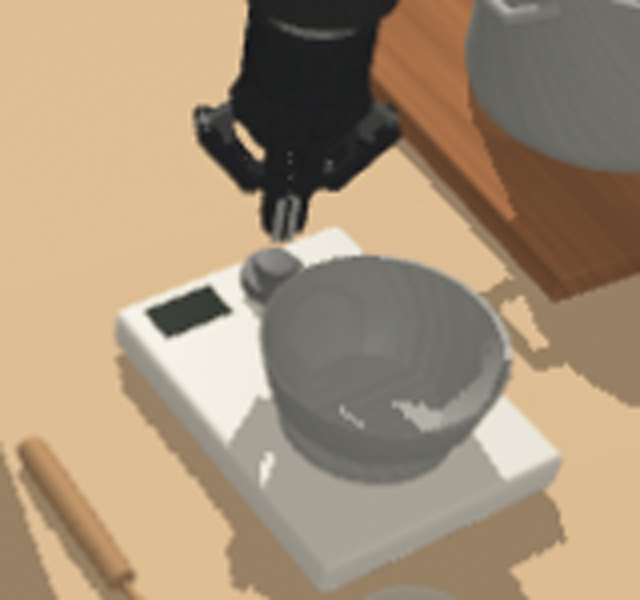

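View pics/t1.png

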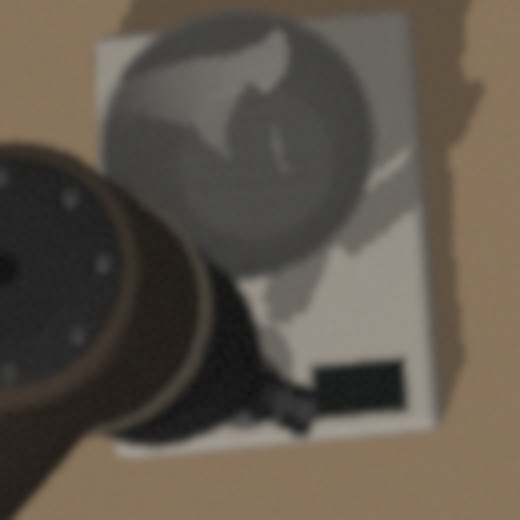

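The closed fingertips sit just above the button in the scene crop, at about (285,237) with the button at (272,272). Next I'll press.

send_rows([
  {"travel": [0, 0, 15], "rotation": [0, 0, 0], "hand": 1},
  {"travel": [0, 0, 7], "rotation": [0, 0, 0], "hand": 1},
  {"travel": [0, 0, 3], "rotation": [0, 0, 0], "hand": 1},
  {"travel": [0, 0, 2], "rotation": [0, 0, 0], "hand": 1},
  {"travel": [0, 0, 0], "rotation": [0, 0, 0], "hand": 1},
])

```text
t: 2.45
ee_pos: [0.4538, 0.2453, 0.0529]
eef_rot: [-3.08, 0.607, -0.002]
contact_force: [-0.2, 2.0, 2.5]
width: 0.004
```

send_rows([
  {"travel": [0, 0, 2], "rotation": [0, 0, 0], "hand": 1},
  {"travel": [0, 0, 0], "rotation": [0, 0, 0], "hand": 1},
])

```text
t: 2.62
ee_pos: [0.4539, 0.2452, 0.0505]
eef_rot: [-3.08, 0.607, -0.002]
contact_force: [-0.4, 2.8, 5.0]
width: -0.001
```

Force rises along the spring. I'll press further until it bottoms out.

send_rows([
  {"travel": [0, 0, 2], "rotation": [0, 0, 0], "hand": 1},
  {"travel": [0, 0, 0], "rotation": [0, 0, 0], "hand": 1},
])

```text
t: 2.78
ee_pos: [0.454, 0.2452, 0.0498]
eef_rot: [-3.08, 0.606, -0.003]
contact_force: [-7.1, 2.0, 20.1]
width: -0.002
```

send_rows([
  {"travel": [0, 0, 1], "rotation": [0, 0, 0], "hand": 1},
  {"travel": [0, 0, 0], "rotation": [0, 0, 0], "hand": 1},
])

```text
t: 2.95
ee_pos: [0.4541, 0.2453, 0.0496]
eef_rot: [-3.08, 0.606, -0.004]
contact_force: [-10.1, 1.1, 30.0]
width: -0.001
```

send_rows([
  {"travel": [0, 0, -10], "rotation": [0, 0, 0], "hand": 1},
  {"travel": [0, 0, -25], "rotation": [0, 0, 0], "hand": 1},
  {"travel": [0, 0, -35], "rotation": [0, 0, 0], "hand": 1},
  {"travel": [0, 0, -40], "rotation": [0, 0, 0], "hand": 0},
  {"travel": [0, 0, -40], "rotation": [0, 0, 0], "hand": 0},
])

```text
t: 3.37
ee_pos: [0.4524, 0.2429, 0.1979]
eef_rot: [3.08, -0.608, -0.002]
contact_force: [0.1, 1.2, -0.7]
width: 0.275
```

send_rows([
  {"travel": [17, 30, 0], "rotation": [0, 0, 0], "hand": 0},
  {"travel": [17, 30, 0], "rotation": [0, 0, 0], "hand": 0},
  {"travel": [17, 30, 0], "rotation": [0, 0, 0], "hand": 0},
  {"travel": [17, 30, 0], "rotation": [0, 0, 0], "hand": 0},
  {"travel": [17, 30, 0], "rotation": [0, 0, 0], "hand": 0},
])

```text
t: 3.78
ee_pos: [0.4741, 0.0711, 0.1967]
eef_rot: [3.082, -0.608, -0.0]
contact_force: [1.4, -0.1, -0.8]
width: 0.972
```

send_rows([
  {"travel": [17, 30, 0], "rotation": [0, 0, 0], "hand": 0},
  {"travel": [17, 30, 0], "rotation": [0, 0, 0], "hand": 0},
  {"travel": [17, 30, 0], "rotation": [0, 0, 0], "hand": 0},
  {"travel": [0, 0, 0], "rotation": [0, 0, 0], "hand": 0},
  {"travel": [0, 0, 0], "rotation": [0, 0, 0], "hand": 0},
])

```text
t: 4.2
ee_pos: [0.4871, -0.0317, 0.1962]
eef_rot: [3.08, -0.614, -0.001]
contact_force: [-0.3, -0.6, -0.6]
width: 0.999
```

```bash
python3 - <<'E'
from h import *
cv2.imwrite("pics/s2.png",robot.snapshot("scene"))
o=st();M=R.from_rotvec(o["eef_rot"]).as_matrix();print(o["joints"].round(2))
print((M.T@(np.array([.489,-.028,.055])-o["ee_pos"])*1000).round(1))
E
```

```text
4.25 [ 0.4872 -0.0306  0.1963] [ 3.081e+00 -6.120e-01 -1.000e-03] F [0.58 0.9  0.31] w 0.998
[[0.924, -0.382, -0.001], [-0.382, -0.924, -0.0], [-0.001, 0.0, -1.0]]
[ 0.34  0.08 -0.44 -0.   -1.05  0.84]
[  0.7  -3.1 141.3]
```

View pics/s2.png

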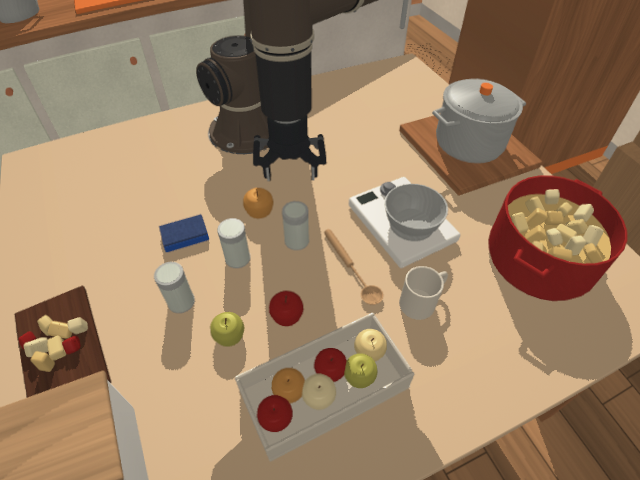

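The open gripper, tips near (290,165), is over the right-hand tin at (295,212). Nothing else has moved. Next comes the descent.

send_rows([
  {"travel": [0, -2, 30], "rotation": [0, 0, 0], "hand": 0},
  {"travel": [0, 0, 38], "rotation": [0, 0, 0], "hand": 0},
  {"travel": [0, 0, 38], "rotation": [0, 0, 0], "hand": 0},
  {"travel": [0, 0, 25], "rotation": [0, 0, 0], "hand": 0},
  {"travel": [0, 0, 10], "rotation": [0, 0, 0], "hand": 0},
])

```text
t: 4.67
ee_pos: [0.4857, -0.0273, 0.0519]
eef_rot: [3.08, -0.606, -0.008]
contact_force: [-0.4, -1.1, 0.9]
width: 1.0
```

send_rows([
  {"travel": [0, 0, 0], "rotation": [0, 0, 0], "hand": 0.15},
  {"travel": [0, 0, 0], "rotation": [0, 0, 0], "hand": 0.25},
  {"travel": [0, 0, 0], "rotation": [0, 0, 0], "hand": 0.6},
  {"travel": [0, 0, 0], "rotation": [0, 0, 0], "hand": 0.6},
  {"travel": [0, 0, 0], "rotation": [0, 0, 0], "hand": 0.6},
], squeeze=50)

```text
t: 5.08
ee_pos: [0.4888, -0.0273, 0.0564]
eef_rot: [-3.081, 0.608, -0.002]
contact_force: [1.0, 0.2, -2.2]
width: 0.686
```

send_rows([
  {"travel": [0, 0, 0], "rotation": [0, 0, 0], "hand": 0.6},
  {"travel": [0, 0, -10], "rotation": [0, 0, 0], "hand": 0.6},
  {"travel": [0, 0, -15], "rotation": [0, 0, 0], "hand": 0.6},
  {"travel": [0, 0, -10], "rotation": [0, 0, 0], "hand": 0.6},
  {"travel": [0, 0, 0], "rotation": [0, 0, 0], "hand": 0.6},
])

```text
t: 5.5
ee_pos: [0.4898, -0.0275, 0.0926]
eef_rot: [-3.08, 0.608, -0.006]
contact_force: [-0.6, -1.0, -3.1]
width: 0.68
```

send_rows([
  {"travel": [0, 0, 0], "rotation": [0, 0, 0], "hand": 0.6},
  {"travel": [0, 0, 0], "rotation": [0, 0, 0], "hand": 0.6},
  {"travel": [0, 0, 0], "rotation": [0, 0, 0], "hand": 0.6},
])

```text
t: 5.75
ee_pos: [0.4878, -0.0279, 0.0897]
eef_rot: [3.082, -0.609, -0.002]
contact_force: [0.7, 0.2, -3.2]
width: 0.678
```

```bash
python3 - <<'E'
from h import *
f=[]
for i in range(6):
    p=robot.snapshot("scene"); o=robot.get_obs(); f.append([*o["contact_force"],o["tau"][1],o["tau"][2]])
print(np.round(f,2));print(np.mean(f,0)); st()
cv2.imwrite("pics/s3.png",p[100:300,130:400].repeat(2,0).repeat(2,1))
E
```

```text
[[ -0.27   0.54  -3.58 -40.53  23.45]
 [  0.18   1.05  -3.42 -40.42  23.4 ]
 [  0.7   -0.38  -3.03 -40.34  23.37]
 [ -0.45   0.73  -4.45 -40.27  23.37]
 [  0.92  -0.66  -3.46 -40.22  23.38]
 [  0.39  -0.06  -4.3  -40.18  23.39]]
[  0.24450092   0.20290558  -3.70527955 -40.32759011  23.39242309]
6.05 [ 0.4883 -0.0278  0.0901] [ 3.082e+00 -6.080e-01 -1.000e-03] F [ 0.39 -0.06 -4.3 ] w 0.683
[[0.925, -0.38, -0.001], [-0.38, -0.925, -0.0], [-0.001, 0.0, -1.0]]
```

View pics/s3.png

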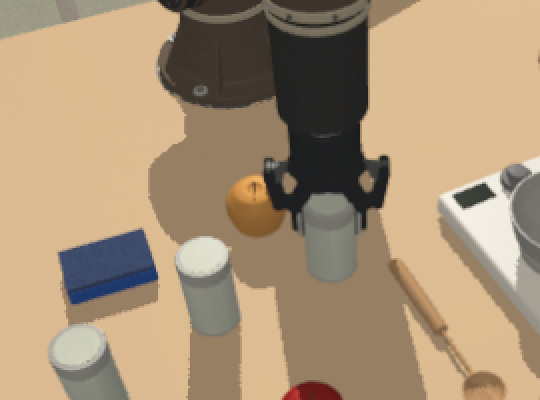

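Tin A is held upright with its bottom at crop position (330,270). It reads about 3.7 N, so it isn't the heaviest. I'll set it back down.

send_rows([
  {"travel": [0, 0, 12], "rotation": [0, 0, 0], "hand": 0.6},
  {"travel": [0, 0, 12], "rotation": [0, 0, 0], "hand": 0.6},
  {"travel": [0, 0, 7], "rotation": [0, 0, 0], "hand": 0.6},
  {"travel": [0, 0, 2], "rotation": [0, 0, 0], "hand": 0.6},
  {"travel": [0, 0, 0.5], "rotation": [0, 0, 0], "hand": 0.6},
])

```text
t: 6.47
ee_pos: [0.4882, -0.0279, 0.0567]
eef_rot: [3.081, -0.608, -0.001]
contact_force: [0.4, 0.2, -3.2]
width: 0.681
```

send_rows([
  {"travel": [0, 0, 0], "rotation": [0, 0, 0], "hand": 0.6},
  {"travel": [0, 0, 0], "rotation": [0, 0, 0], "hand": 0.6},
])

```text
t: 6.63
ee_pos: [0.4888, -0.0277, 0.0573]
eef_rot: [-3.082, 0.608, -0.001]
contact_force: [0.5, -0.5, -4.7]
width: 0.683
```

send_rows([
  {"travel": [0, 0, 1], "rotation": [0, 0, 0], "hand": 0.6},
  {"travel": [0, 0, 0], "rotation": [0, 0, 0], "hand": 0.6},
])

```text
t: 6.8
ee_pos: [0.4889, -0.0277, 0.0564]
eef_rot: [-3.082, 0.608, -0.002]
contact_force: [0.3, 0.1, -1.8]
width: 0.684
```

send_rows([
  {"travel": [0, 0, 1], "rotation": [0, 0, 0], "hand": 0.6},
  {"travel": [0, 0, 0], "rotation": [0, 0, 0], "hand": 0.6},
])

```text
t: 6.97
ee_pos: [0.489, -0.0277, 0.0563]
eef_rot: [-3.082, 0.607, -0.002]
contact_force: [-3.7, 1.5, 12.2]
width: 0.685
```

send_rows([
  {"travel": [0, 0, -0.7], "rotation": [0, 0, 0], "hand": 0.25},
  {"travel": [0, 0, 0], "rotation": [0, 0, 0], "hand": 0},
  {"travel": [0, 0, 0], "rotation": [0, 0, 0], "hand": 0},
  {"travel": [0, 0, -10], "rotation": [0, 0, 0], "hand": 0},
  {"travel": [0, 0, -35], "rotation": [0, 0, 0], "hand": 0},
])

```text
t: 7.38
ee_pos: [0.4853, -0.0285, 0.097]
eef_rot: [3.078, -0.609, -0.012]
contact_force: [0.1, 1.0, -0.8]
width: 1.0
```

send_rows([
  {"travel": [0, 0, -40], "rotation": [0, 0, 0], "hand": 0},
  {"travel": [0, 0, -35], "rotation": [0, 0, 0], "hand": 0},
  {"travel": [10, 28, 0], "rotation": [0, 0, 0], "hand": 0},
  {"travel": [10, 28.5, 0], "rotation": [0, 0, 0], "hand": 0},
  {"travel": [10, 28.5, 0], "rotation": [0, 0, 0], "hand": 0},
])

```text
t: 7.8
ee_pos: [0.4843, -0.1183, 0.1767]
eef_rot: [-3.082, 0.606, -0.004]
contact_force: [-0.5, 0.7, -1.8]
width: 0.999
```

send_rows([
  {"travel": [10, 28.5, 0], "rotation": [0, 0, 0], "hand": 0},
  {"travel": [10, 28.5, 0], "rotation": [0, 0, 0], "hand": 0},
  {"travel": [0, 0, 0], "rotation": [0, 0, 0], "hand": 0},
  {"travel": [0, 0, 0], "rotation": [0, 0, 0], "hand": 0},
])

```text
t: 8.13
ee_pos: [0.4803, -0.1795, 0.1754]
eef_rot: [3.081, -0.613, -0.001]
contact_force: [-1.1, -0.3, -0.8]
width: 0.999
```

```bash
python3 - <<'E'
from h import *
cv2.imwrite("pics/s4.png",robot.snapshot("scene")[100:340,130:430].repeat(2,0).repeat(2,1))
o=st();M=R.from_rotvec(o["eef_rot"]).as_matrix();print(o["joints"].round(2))
print((M.T@(np.array([.4813,-.1785,.055])-o["ee_pos"])*1000).round(1))
E
```

```text
8.18 [ 0.4805 -0.1787  0.1754] [-3.082  0.611  0.   ] F [ 1.21 -0.02  0.12] w 0.999
[[0.924, -0.382, -0.0], [-0.382, -0.924, 0.0], [-0.0, 0.0, -1.0]]
[ 0.03  0.14 -0.42 -0.   -1.01  1.15]
[  0.7  -0.5 120.4]
```

View pics/s4.png

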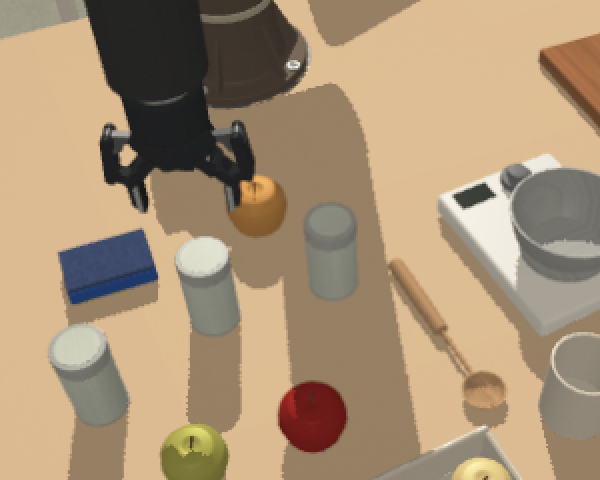

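Tin A stands upright at crop (330,250). The gripper is above tin B at (205,260).

send_rows([
  {"travel": [0, 0, 30], "rotation": [0, 0, 0], "hand": 0},
  {"travel": [0, 0, 38], "rotation": [0, 0, 0], "hand": 0},
  {"travel": [0, 0, 33], "rotation": [0, 0, 0], "hand": 0},
  {"travel": [0, 0, 19], "rotation": [0, 0, 0], "hand": 0},
  {"travel": [0, 0, 0], "rotation": [0, 0, 0], "hand": 0},
])

```text
t: 8.6
ee_pos: [0.4779, -0.1769, 0.0518]
eef_rot: [3.081, -0.607, -0.011]
contact_force: [-0.9, 0.6, 0.3]
width: 0.998
```

send_rows([
  {"travel": [0, 0, 0], "rotation": [0, 0, 0], "hand": 0.15},
  {"travel": [0, 0, 0], "rotation": [0, 0, 0], "hand": 0.25},
  {"travel": [0, 0, 0], "rotation": [0, 0, 0], "hand": 0.6},
  {"travel": [0, 0, 0], "rotation": [0, 0, 0], "hand": 0.6},
  {"travel": [0, 0, 0], "rotation": [0, 0, 0], "hand": 0.6},
])

```text
t: 9.02
ee_pos: [0.4821, -0.1781, 0.0576]
eef_rot: [-3.082, 0.607, -0.006]
contact_force: [-1.3, 0.9, 7.7]
width: 0.686
```

send_rows([
  {"travel": [0, 0, 0], "rotation": [0, 0, 0], "hand": 0.6},
  {"travel": [0, 0, -10], "rotation": [0, 0, 0], "hand": 0.6},
  {"travel": [0, 0, -15], "rotation": [0, 0, 0], "hand": 0.6},
  {"travel": [0, 0, -10], "rotation": [0, 0, 0], "hand": 0.6},
  {"travel": [0, 0, 0], "rotation": [0, 0, 0], "hand": 0.6},
])

```text
t: 9.43
ee_pos: [0.4819, -0.1782, 0.093]
eef_rot: [-3.082, 0.608, -0.006]
contact_force: [-0.0, 0.5, -6.6]
width: 0.679
```

send_rows([
  {"travel": [0, 0, 0], "rotation": [0, 0, 0], "hand": 0.6},
  {"travel": [0, 0, 0], "rotation": [0, 0, 0], "hand": 0.6},
  {"travel": [0, 0, 0], "rotation": [0, 0, 0], "hand": 0.6},
])

```text
t: 9.68
ee_pos: [0.4799, -0.1781, 0.0899]
eef_rot: [3.082, -0.609, -0.002]
contact_force: [0.8, -0.9, -7.4]
width: 0.677
```

```bash
python3 - <<'E'
from h import *
f=[]
for i in range(6):
    p=robot.snapshot("scene"); o=robot.get_obs(); f.append(o["contact_force"])
print(np.round(f,2));print(np.mean(f,0)); st()
cv2.imwrite("pics/s5.png",p[100:300,130:400].repeat(2,0).repeat(2,1))
E
```

```text
[[ 0.84 -0.42 -7.35]
 [-0.31 -0.27 -6.71]
 [-0.35 -0.06 -6.93]
 [-0.55 -0.39 -7.4 ]
 [-1.02  0.09 -7.72]
 [-0.43 -0.24 -6.84]]
[-0.30259499 -0.2159617  -7.15848892]
9.98 [ 0.4806 -0.1781  0.0903] [ 3.082e+00 -6.080e-01 -1.000e-03] F [-0.43 -0.24 -6.84] w 0.683
[[0.925, -0.38, -0.001], [-0.38, -0.925, 0.0], [-0.001, 0.0, -1.0]]
```

View pics/s5.png

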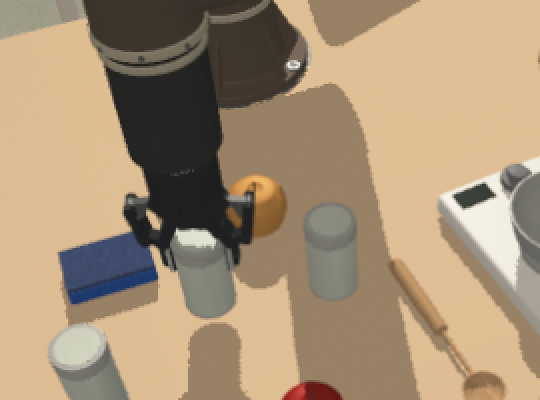

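Tin B is held upright and reads about 7.2 N, so it's probably the heaviest. There's plenty of time, so I'll set it down and weigh tin C as the task asks.

send_rows([
  {"travel": [0, 0, 12], "rotation": [0, 0, 0], "hand": 0.6},
  {"travel": [0, 0, 12], "rotation": [0, 0, 0], "hand": 0.6},
  {"travel": [0, 0, 7], "rotation": [0, 0, 0], "hand": 0.6},
  {"travel": [0, 0, 2], "rotation": [0, 0, 0], "hand": 0.6},
  {"travel": [0, 0, 0], "rotation": [0, 0, 0], "hand": 0.6},
])

```text
t: 10.4
ee_pos: [0.4807, -0.1782, 0.0578]
eef_rot: [3.082, -0.608, -0.001]
contact_force: [0.3, -0.6, -8.8]
width: 0.681
```

send_rows([
  {"travel": [0, 0, 1], "rotation": [0, 0, 0], "hand": 0.6},
  {"travel": [0, 0, 0], "rotation": [0, 0, 0], "hand": 0.6},
])

```text
t: 10.57
ee_pos: [0.4809, -0.1783, 0.0576]
eef_rot: [3.082, -0.608, 0.001]
contact_force: [-4.0, 1.2, 5.2]
width: 0.678
```

send_rows([
  {"travel": [0, 0, 0.7], "rotation": [0, 0, 0], "hand": 0.6},
  {"travel": [0, 0, 0], "rotation": [0, 0, 0], "hand": 0.6},
])

```text
t: 10.73
ee_pos: [0.481, -0.1784, 0.0577]
eef_rot: [3.082, -0.607, 0.002]
contact_force: [-6.7, 1.8, 12.0]
width: 0.684
```

send_rows([
  {"travel": [0, 0, -0.7], "rotation": [0, 0, 0], "hand": 0.25},
  {"travel": [0, 0, 0], "rotation": [0, 0, 0], "hand": 0},
  {"travel": [0, 0, 0], "rotation": [0, 0, 0], "hand": 0},
  {"travel": [0, 0, -10], "rotation": [0, 0, 0], "hand": 0},
  {"travel": [0, 0, -35], "rotation": [0, 0, 0], "hand": 0},
])

```text
t: 11.15
ee_pos: [0.4777, -0.1779, 0.0985]
eef_rot: [3.081, -0.61, -0.013]
contact_force: [0.0, -0.2, -0.1]
width: 1.001
```

send_rows([
  {"travel": [0, 0, -40], "rotation": [0, 0, 0], "hand": 0},
  {"travel": [0, 0, -35], "rotation": [0, 0, 0], "hand": 0},
  {"travel": [23.8, 23.4, 0], "rotation": [0, 0, 0], "hand": 0},
  {"travel": [23.8, 23.4, 0], "rotation": [0, 0, 0], "hand": 0},
  {"travel": [23.8, 23.4, 0], "rotation": [0, 0, 0], "hand": 0},
])

```text
t: 11.57
ee_pos: [0.5214, -0.2711, 0.1792]
eef_rot: [3.083, -0.606, 0.006]
contact_force: [0.6, 0.6, -0.2]
width: 1.004
```

send_rows([
  {"travel": [23.8, 23.4, 0], "rotation": [0, 0, 0], "hand": 0},
  {"travel": [23.8, 23.4, 0], "rotation": [0, 0, 0], "hand": 0},
  {"travel": [0, 0, 0], "rotation": [0, 0, 0], "hand": 0},
  {"travel": [0, 0, 0], "rotation": [0, 0, 0], "hand": 0},
])

```text
t: 11.9
ee_pos: [0.5464, -0.3332, 0.1764]
eef_rot: [3.081, -0.612, -0.001]
contact_force: [-0.7, 1.2, -0.2]
width: 0.998
```

```bash
python3 - <<'E'
from h import *
cv2.imwrite("pics/s6.png",robot.snapshot("scene")[100:340,100:400].repeat(2,0).repeat(2,1))
o=st();M=R.from_rotvec(o["eef_rot"]).as_matrix();print(o["joints"].round(2))
print((M.T@(np.array([.5465,-.332,.055])-o["ee_pos"])*1000).round(1))
E
```

```text
11.95 [ 0.5461 -0.3321  0.1765] [-3.082e+00  6.110e-01  1.000e-03] F [-0.46  0.57  0.01] w 1.002
[[0.924, -0.381, -0.001], [-0.381, -0.924, 0.0], [-0.001, 0.0, -1.0]]
[-0.24  0.34 -0.15 -0.   -1.09  1.42]
[  0.4  -0.3 121.5]
```

View pics/s6.png

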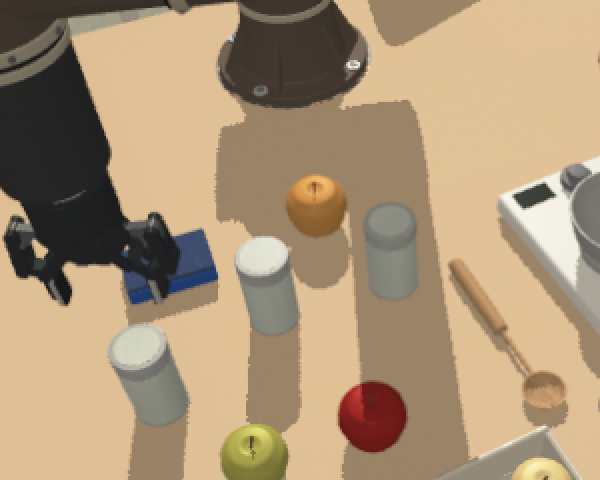

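Tin B is upright at crop (267,285). The gripper is above tin C at (140,350).

send_rows([
  {"travel": [0, 0, 30], "rotation": [0, 0, 0], "hand": 0},
  {"travel": [0, 0, 38], "rotation": [0, 0, 0], "hand": 0},
  {"travel": [0, 0, 33], "rotation": [0, 0, 0], "hand": 0},
  {"travel": [0, 0, 19], "rotation": [0, 0, 0], "hand": 0},
  {"travel": [0, 0, 0], "rotation": [0, 0, 0], "hand": 0},
])

```text
t: 12.37
ee_pos: [0.5432, -0.3295, 0.0527]
eef_rot: [-3.081, 0.608, 0.011]
contact_force: [-0.6, 0.1, 0.2]
width: 1.001
```

send_rows([
  {"travel": [0, 0, 0], "rotation": [0, 0, 0], "hand": 0.15},
  {"travel": [0, 0, 0], "rotation": [0, 0, 0], "hand": 0.25},
  {"travel": [0, 0, 0], "rotation": [0, 0, 0], "hand": 0.6},
  {"travel": [0, 0, 0], "rotation": [0, 0, 0], "hand": 0.6},
  {"travel": [0, 0, 0], "rotation": [0, 0, 0], "hand": 0.6},
])

```text
t: 12.78
ee_pos: [0.5479, -0.332, 0.0594]
eef_rot: [3.082, -0.607, 0.007]
contact_force: [0.2, 0.5, 6.4]
width: 0.68
```

send_rows([
  {"travel": [0, 0, 0], "rotation": [0, 0, 0], "hand": 0.6},
  {"travel": [0, 0, -10], "rotation": [0, 0, 0], "hand": 0.6},
  {"travel": [0, 0, -15], "rotation": [0, 0, 0], "hand": 0.6},
  {"travel": [0, 0, -10], "rotation": [0, 0, 0], "hand": 0.6},
  {"travel": [0, 0, 0], "rotation": [0, 0, 0], "hand": 0.6},
])

```text
t: 13.2
ee_pos: [0.5478, -0.3321, 0.0949]
eef_rot: [3.082, -0.608, 0.007]
contact_force: [0.3, -0.7, -3.9]
width: 0.682
```

send_rows([
  {"travel": [0, 0, 0], "rotation": [0, 0, 0], "hand": 0.6},
  {"travel": [0, 0, 0], "rotation": [0, 0, 0], "hand": 0.6},
  {"travel": [0, 0, 0], "rotation": [0, 0, 0], "hand": 0.6},
])

```text
t: 13.45
ee_pos: [0.5457, -0.3313, 0.0908]
eef_rot: [-3.082, 0.609, 0.002]
contact_force: [0.4, -0.4, -4.3]
width: 0.678
```

```bash
python3 - <<'E'
from h import *
f=[]
for i in range(6):
    p=robot.snapshot("scene"); o=robot.get_obs(); f.append(o["contact_force"])
print(np.round(f,2));print(np.mean(f,0)); st()
cv2.imwrite("pics/s7.png",p[100:340,100:400].repeat(2,0).repeat(2,1))
E
```

```text
[[-0.44  0.35 -3.49]
 [ 0.12 -0.79 -4.36]
 [ 0.3   0.61 -4.  ]
 [-0.37 -0.18 -4.29]
 [ 0.55  0.07 -4.43]
 [ 0.41 -0.15 -3.4 ]]
[ 0.09568039 -0.01330904 -3.99579328]
13.75 [ 0.5462 -0.3315  0.0913] [-3.082e+00  6.080e-01  1.000e-03] F [ 0.41 -0.15 -3.4 ] w 0.682
[[0.925, -0.38, -0.001], [-0.38, -0.925, 0.0], [-0.001, 0.0, -1.0]]
```

View pics/s7.png

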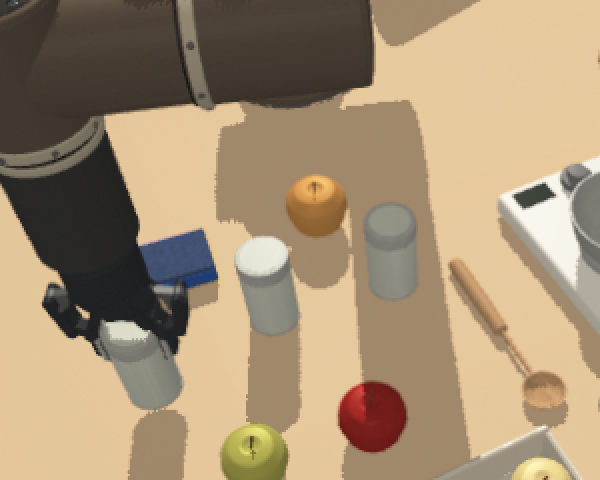

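Tin C reads about 4.0 N, so the tins are A 3.7, B 7.2 and C 4.0 N, and B is the heaviest. C goes back down.

send_rows([
  {"travel": [0, 0, 12], "rotation": [0, 0, 0], "hand": 0.6},
  {"travel": [0, 0, 12], "rotation": [0, 0, 0], "hand": 0.6},
  {"travel": [0, 0, 7], "rotation": [0, 0, 0], "hand": 0.6},
  {"travel": [0, 0, 2], "rotation": [0, 0, 0], "hand": 0.6},
  {"travel": [0, 0, 0], "rotation": [0, 0, 0], "hand": 0.6},
])

```text
t: 14.17
ee_pos: [0.5456, -0.3318, 0.0592]
eef_rot: [3.081, -0.607, -0.002]
contact_force: [-5.0, 1.9, 11.1]
width: 0.678
```

send_rows([
  {"travel": [0, 0, 1], "rotation": [0, 0, 0], "hand": 0.6},
  {"travel": [0, 0, 0], "rotation": [0, 0, 0], "hand": 0.6},
])

```text
t: 14.33
ee_pos: [0.5456, -0.3319, 0.0591]
eef_rot: [3.081, -0.607, -0.001]
contact_force: [-7.1, 2.9, 17.9]
width: 0.682
```

send_rows([
  {"travel": [0, 0, 0.7], "rotation": [0, 0, 0], "hand": 0.6},
  {"travel": [0, 0, 0], "rotation": [0, 0, 0], "hand": 0.6},
])

```text
t: 14.5
ee_pos: [0.5457, -0.3319, 0.0591]
eef_rot: [3.081, -0.607, -0.001]
contact_force: [-8.4, 5.0, 22.1]
width: 0.68
```

send_rows([
  {"travel": [0, 0, -2], "rotation": [0, 0, 0], "hand": 0.25},
  {"travel": [0, 0, 0], "rotation": [0, 0, 0], "hand": 0},
  {"travel": [0, 0, 0], "rotation": [0, 0, 0], "hand": 0},
  {"travel": [0, 0, -10], "rotation": [0, 0, 0], "hand": 0},
  {"travel": [0, 0, -35], "rotation": [0, 0, 0], "hand": 0},
])

```text
t: 14.92
ee_pos: [0.543, -0.3303, 0.099]
eef_rot: [-3.08, 0.61, 0.016]
contact_force: [1.1, -0.1, 0.5]
width: 1.0
```

send_rows([
  {"travel": [0, 0, -40], "rotation": [0, 0, 0], "hand": 0},
  {"travel": [0, 0, -35], "rotation": [0, 0, 0], "hand": 0},
  {"travel": [-23.7, -23.4, 0], "rotation": [0, 0, 0], "hand": 0},
  {"travel": [-23.7, -23.4, 0], "rotation": [0, 0, 0], "hand": 0},
  {"travel": [-23.7, -23.4, 0], "rotation": [0, 0, 0], "hand": 0},
])

```text
t: 15.33
ee_pos: [0.507, -0.2391, 0.1797]
eef_rot: [-3.082, 0.61, -0.002]
contact_force: [0.8, 1.2, -0.6]
width: 1.002
```

send_rows([
  {"travel": [-23.7, -23.4, 0], "rotation": [0, 0, 0], "hand": 0},
  {"travel": [-23.7, -23.4, 0], "rotation": [0, 0, 0], "hand": 0},
  {"travel": [0, 0, 0], "rotation": [0, 0, 0], "hand": 0},
  {"travel": [0, 0, 0], "rotation": [0, 0, 0], "hand": 0},
])

```text
t: 15.67
ee_pos: [0.4812, -0.1771, 0.18]
eef_rot: [-3.083, 0.604, -0.002]
contact_force: [0.3, 0.0, 0.5]
width: 0.998
```

```bash
python3 - <<'E'
from h import *
cv2.imwrite("pics/s8.png",robot.snapshot("scene")[100:340,100:400].repeat(2,0).repeat(2,1))
o=st();M=R.from_rotvec(o["eef_rot"]).as_matrix();print(o["joints"].round(2))
print((M.T@(np.array([.481,-.1784,.055])-o["ee_pos"])*1000).round(1))
E
```

```text
15.72 [ 0.4816 -0.1779  0.1798] [-3.083e+00  6.060e-01 -2.000e-03] F [ 0.47 -0.58  0.64] w 1.001
[[0.926, -0.378, 0.001], [-0.378, -0.926, -0.0], [0.001, -0.0, -1.0]]
[ 0.03  0.13 -0.42  0.   -1.02  1.15]
[ -0.6   0.7 124.8]
```

View pics/s8.png

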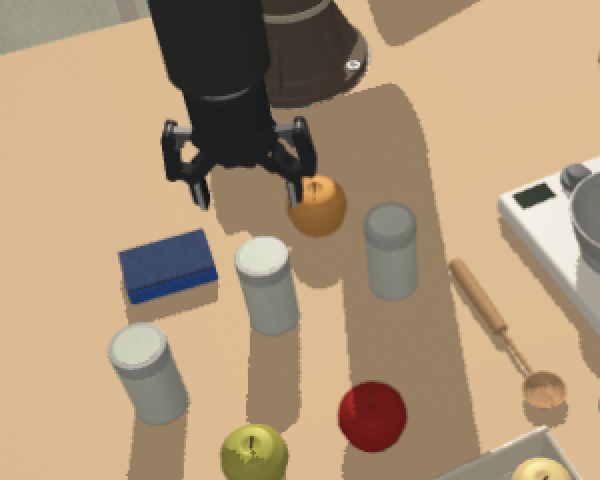

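All three tins are upright, and C is standing free at (147,375). Next I'll grasp B and carry it.

send_rows([
  {"travel": [0, 0, 30], "rotation": [0, 0, 0], "hand": 0},
  {"travel": [0, 0, 38], "rotation": [0, 0, 0], "hand": 0},
  {"travel": [0, 0, 35], "rotation": [0, 0, 0], "hand": 0},
  {"travel": [0, 0, 20], "rotation": [0, 0, 0], "hand": 0},
  {"travel": [0, 0, 0], "rotation": [0, 0, 0], "hand": 0},
])

```text
t: 16.13
ee_pos: [0.4784, -0.1791, 0.0516]
eef_rot: [3.08, -0.611, -0.013]
contact_force: [-0.4, 0.3, 0.1]
width: 1.002
```

send_rows([
  {"travel": [0, 0, 0], "rotation": [0, 0, 0], "hand": 0.15},
  {"travel": [0, 0, 0], "rotation": [0, 0, 0], "hand": 0.25},
  {"travel": [0, 0, 0], "rotation": [0, 0, 0], "hand": 0.6},
  {"travel": [0, 0, 0], "rotation": [0, 0, 0], "hand": 0.6},
  {"travel": [0, 0, 0], "rotation": [0, 0, 0], "hand": 0.6},
], squeeze=60)

```text
t: 16.55
ee_pos: [0.4826, -0.1789, 0.0578]
eef_rot: [3.082, -0.608, 0.005]
contact_force: [-0.8, -4.5, 6.9]
width: 0.679
```

send_rows([
  {"travel": [0, 0, 0], "rotation": [0, 0, 0], "hand": 0.6},
  {"travel": [0, 0, -15], "rotation": [0, 0, 0], "hand": 0.6},
  {"travel": [0, 0, -30], "rotation": [0, 0, 0], "hand": 0.6},
  {"travel": [0, 0, -38], "rotation": [0, 0, 0], "hand": 0.6},
  {"travel": [0, 0, -38], "rotation": [0, 0, 0], "hand": 0.6},
])

```text
t: 16.97
ee_pos: [0.4794, -0.1777, 0.1772]
eef_rot: [-3.081, 0.609, 0.006]
contact_force: [1.8, 0.1, -7.4]
width: 0.679
```

send_rows([
  {"travel": [0, 0, -35], "rotation": [0, 0, 0], "hand": 0.6},
  {"travel": [0, 0, -20], "rotation": [0, 0, 0], "hand": 0.6},
  {"travel": [0, 0, 0], "rotation": [0, 0, 0], "hand": 0.6},
  {"travel": [-2, -15, 0], "rotation": [0, 0, 0], "hand": 0.6},
  {"travel": [-5, -30, 0], "rotation": [0, 0, 0], "hand": 0.6},
])

```text
t: 17.38
ee_pos: [0.4899, -0.1347, 0.2303]
eef_rot: [-3.081, 0.613, 0.004]
contact_force: [0.6, -0.1, -7.0]
width: 0.676
```

send_rows([
  {"travel": [-5, -30, 0], "rotation": [0, 0, 0], "hand": 0.6},
  {"travel": [-5, -30, 0], "rotation": [0, 0, 0], "hand": 0.6},
  {"travel": [-5, -30, 0], "rotation": [0, 0, 0], "hand": 0.6},
  {"travel": [-5, -30, 0], "rotation": [0, 0, 0], "hand": 0.6},
  {"travel": [-5, -30, 0], "rotation": [0, 0, 0], "hand": 0.6},
])

```text
t: 17.8
ee_pos: [0.5241, 0.0158, 0.2297]
eef_rot: [3.082, -0.609, -0.006]
contact_force: [0.3, 0.1, -6.6]
width: 0.683
```

send_rows([
  {"travel": [-5, -30, 0], "rotation": [0, 0, 0], "hand": 0.6},
  {"travel": [-5, -30, 0], "rotation": [0, 0, 0], "hand": 0.6},
  {"travel": [-5, -30, 0], "rotation": [0, 0, 0], "hand": 0.6},
  {"travel": [-5, -30, 0], "rotation": [0, 0, 0], "hand": 0.6},
  {"travel": [-5, -30, 0], "rotation": [0, 0, 0], "hand": 0.6},
])

```text
t: 18.22
ee_pos: [0.558, 0.1638, 0.2294]
eef_rot: [3.081, -0.609, -0.006]
contact_force: [-0.4, 0.5, -6.5]
width: 0.679
```

send_rows([
  {"travel": [-5, -25, 0], "rotation": [0, 0, 0], "hand": 0.6},
  {"travel": [-2, -20, 0], "rotation": [0, 0, 0], "hand": 0.6},
  {"travel": [-2, -15, 0], "rotation": [0, 0, 0], "hand": 0.6},
  {"travel": [0, -10, 0], "rotation": [0, 0, 0], "hand": 0.6},
  {"travel": [0, 0, 0], "rotation": [0, 0, 0], "hand": 0.6},
])

```text
t: 18.63
ee_pos: [0.5777, 0.232, 0.2301]
eef_rot: [3.081, -0.607, -0.003]
contact_force: [0.9, 0.3, -7.1]
width: 0.679
```

send_rows([
  {"travel": [0, 0, 0], "rotation": [0, 0, 0], "hand": 0.6},
  {"travel": [0, 0, 0], "rotation": [0, 0, 0], "hand": 0.6},
  {"travel": [0, 0, 0], "rotation": [0, 0, 0], "hand": 0.6},
  {"travel": [0, 0, 0], "rotation": [0, 0, 0], "hand": 0.6},
  {"travel": [0, 0, 0], "rotation": [0, 0, 0], "hand": 0.6},
])

```text
t: 19.05
ee_pos: [0.5777, 0.23, 0.2322]
eef_rot: [-3.082, 0.61, -0.0]
contact_force: [0.3, 0.0, -6.8]
width: 0.679
```

```bash
python3 - <<'E'
from h import *
cv2.imwrite("pics/s9.png",robot.snapshot("scene"));cv2.imwrite("pics/t9.png",robot.snapshot("top"))
o=st();M=R.from_rotvec(o["eef_rot"]).as_matrix();print(o["joints"].round(2),o["joint_velocities"].round(3))
print((M.T@(np.array([.581,.240,.23])-o["ee_pos"])*1000).round(1))
E
```

```text
19.15 [0.5778 0.2302 0.2322] [-3.082  0.609 -0.   ] F [ 0.59 -0.37 -6.63] w 0.681
[[0.925, -0.38, 0.0], [-0.38, -0.925, 0.0], [0.0, -0.0, -1.0]]
[ 0.69  0.27 -0.11 -0.   -1.19  0.49] [ 0.003  0.002  0.004 -0.001 -0.    -0.   ]
[ -0.8 -10.3   2.2]
```

View pics/s9.png

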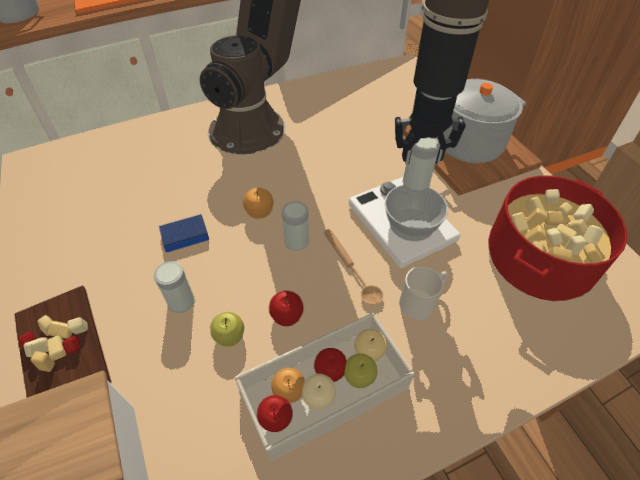

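View pics/t9.png

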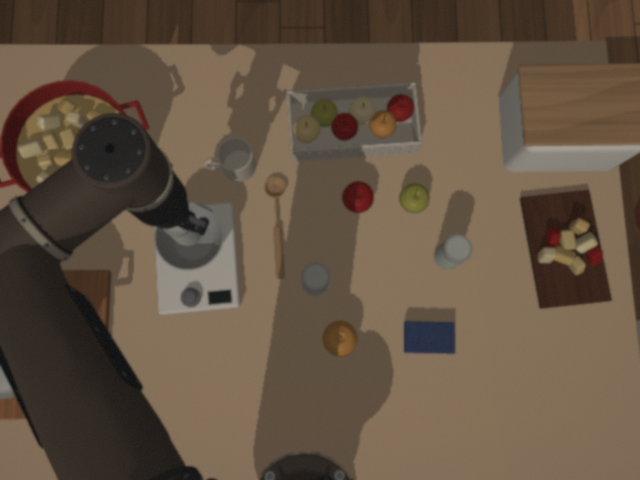

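The scene view shows B upright over the bowl, with the tin at (422,165), the bowl at (415,208) and a clear gap between them. A and C stand at (295,225) and (173,287), and the bystanders haven't moved. It needs a 10 mm centring move, then time to settle.

send_rows([
  {"travel": [0, -5, 0], "rotation": [0, 0, 0], "hand": 0.6},
  {"travel": [0, -5, 0], "rotation": [0, 0, 0], "hand": 0.6},
  {"travel": [0, 0, 0], "rotation": [0, 0, 0], "hand": 0.6},
  {"travel": [0, 0, 0], "rotation": [0, 0, 0], "hand": 0.6},
  {"travel": [0, 0, 0], "rotation": [0, 0, 0], "hand": 0.6},
])

```text
t: 19.57
ee_pos: [0.5816, 0.24, 0.2318]
eef_rot: [3.082, -0.608, -0.0]
contact_force: [0.2, -0.4, -7.7]
width: 0.675
```

send_rows([
  {"travel": [0, 0, 0], "rotation": [0, 0, 0], "hand": 0.6},
  {"travel": [0, 0, 0], "rotation": [0, 0, 0], "hand": 0.6},
  {"travel": [0, 0, 0], "rotation": [0, 0, 0], "hand": 0.6},
  {"travel": [0, 0, 0], "rotation": [0, 0, 0], "hand": 0.6},
  {"travel": [0, 0, 0], "rotation": [0, 0, 0], "hand": 0.6},
])

```text
t: 19.98
ee_pos: [0.5816, 0.2398, 0.232]
eef_rot: [-3.082, 0.608, -0.0]
contact_force: [-1.1, -0.8, -8.1]
width: 0.678
```

```bash
python3 - <<'E'
from h import *
o=st();print(o["joint_velocities"].round(3))
p=robot.snapshot("scene");cv2.imwrite("pics/s10.png",cv2.resize(p[100:280,330:490],None,fx=3.3,fy=3.3,interpolation=2))
E
```

```text
19.98 [0.5816 0.2398 0.232 ] [-3.082  0.608 -0.   ] F [-1.08 -0.83 -8.09] w 0.678
[[0.925, -0.38, 0.0], [-0.38, -0.925, 0.0], [0.0, -0.0, -1.0]]
[-0.     0.    -0.001  0.    -0.     0.   ]
```

View pics/s10.png

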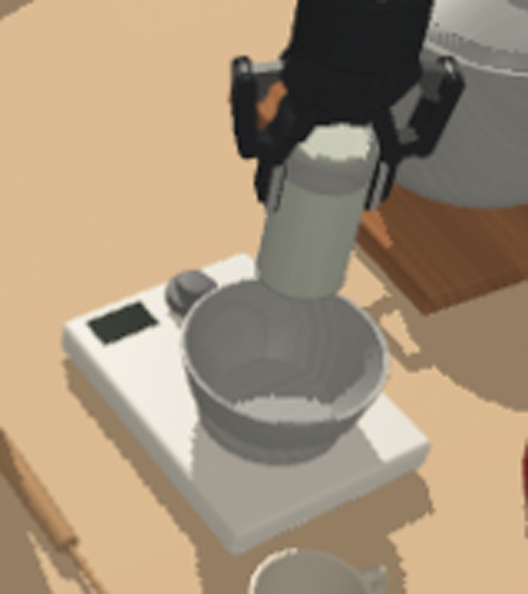

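The tin is held upright and still, with its bottom at crop (303,285) above the bowl, and the button is up at (190,290). I'm handing in now.

```bash
python3 - <<'E'
from cell import robot
print(robot.hand_in())
E
```

```text
the job is handed in; nothing more can be done
None
```

I pressed the scale's button to its stop, with force rising from about 5 N to 30 N, and let it come up. I then lifted all three tins. They read about 3.7 N (A, nearest the scale), 7.2 N (B, middle) and 4.0 N (C, farthest), so B is the heaviest. A and C are back on the counter, and I handed in at about 20 s with B held over the bowl.

- **Held tin:** the gripper was at (0.582, 0.240), within about 2 mm of the bowl centre I measured. By my estimate the tin's centre was about 0.23 m up, roughly 70 mm clear of the rim. Joint speeds were near zero, and the force reading was 7 to 8 N.
- **Rest of the scene:** the last pictures showed A and C upright and free, the button up, and the bystanders where they started.

No check failed or disagreed. I judged the button's travel from force and height, since the joint value itself isn't shown.

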